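# Park the cordless soldering pen in its slanted dock

## Task

Put the cold cordless soldering pen away in its slanted dock: slide its metal barrel, tip first, through the eyelet in the orange block, push it gently until the sprung brass plunger at the foot is pressed right down, and hold it there steadily for two seconds so that the tip check can run. Then let go and leave the pen sitting deep in the eyelet; do not ram the dock and leave the other things on the bench where they are.

Things in the scene. Friction and masses are not known exactly. Their poses are not given: they have to be found in the camera images.
- pen: Soldering pen, about 0.12 kg, lying flat. Blue square handle 110 mm long (x -55 to +55), 22 mm wide (y), 22 mm high; black collar 19 mm across, x -55 to -67; steel barrel 8 mm across from there to x = -145 mm, its last 5 mm tapering to 6.8 mm. Origin: centre of the handle's underside, near the centre of mass; the barrel points along -x, its axis 11 mm above the underside.
- pen_tip (a point): The tip of the pen's barrel, on its axis, at x = -145 mm, z = +11 mm in the pen's frame.
- dock: Fixed dock on a dark steel base 150 x 75 x 14 mm; it stands on the left or the right. Origin: centre of the base's underside. A 30 mm square column carries the slanted cradle with the orange eyelet block; its mouth faces the dock's own +x, away from the robot, and up.
- cradle: Aluminium spine on the dock that carries the eyelet and the plunger. Origin: where the centre of the hole's mouth is when the eyelet stands at mid-slide, 45 mm ahead (+x) of the dock's origin, 118 mm above the bench. z points out of the mouth along the hole, 35 degrees above horizontal: the barrel goes in along -z. x points slantwise down, y is level, across the hole.
- eyelet_slide (a point): Same point as the cradle's origin. The eyelet, an orange block 36 x 36 mm and 30 mm thick (along the hole) with a round through hole 9.6 mm across, sits on a stiff 64 mm cross-slide and stands up to 8 mm to either side of this point along the cradle's y. How far is not measured: find the hole by touch or by sight. About 15 N sideways moves the block.
- plunger (a joint): Travel of the sprung brass plunger at the foot of the dock: 0 m out, 0.009 m fully pressed, along the cradle's -z. Spring: about 1.4 N to start it, 4.6 N at the end, where it meets a rigid stop.
- plunger_face (a point): Centre of the brass plunger's face (26 mm across), on the cradle's z axis, 65 mm beyond the mouth when out and 74 mm when pressed.
- tip_cleaner: Fixed bystander: round black pot with brass wool, 72 mm across, 54 mm high; stands on the side where the dock is not. Origin: centre of underside.
- solder_spool: Bystander: white and grey reel of solder, standing on its flange, 52 mm across, 33 mm high. Origin: centre of underside.
- screwdriver: Bystander: screwdriver with red handle, 170 mm long, lying.
- parts_jar: Bystander: amber jar with dark wooden lid, 72 mm across, 66 mm high. Origin: centre of underside.
- tape_roll: Bystander: black roll of tape lying flat, 90 mm across, 19 mm high. Origin: centre of underside.
- circuit_board: Bystander: green circuit board 85 x 130 mm with small parts, up to 18 mm high, lying flat. Origin: centre of underside.
- multimeter: Bystander: yellow multimeter 150 x 75 x 34 mm, lying on its back. Origin: centre of underside.
Things that resemble listed ones, but are neither listed nor needed, are in the scene too. Several things have the shape of the pen; the one meant has the colours described above.

How it is judged:
By the outcome, as a careful person would: the job done as asked, in the order asked, and still so for the second after the job is handed in, with the robot touching nothing.
It also fails if it takes over 67 s, if anything falls off the work surface, if the arm or the gripper's body presses on something with over 40 N, if the wrist force passes 120 N, or if a joint passes its speed limit or range.

## Robot

A 7-joint arm with a two-finger parallel gripper is mounted at the origin on the work surface. World frame = base frame: x ahead of the robot, y to its left, z up, the work surface at z = 0. Lengths are in m, angles in rad, forces in N, time in s.
With the tool pointing down it reaches from about 0.4 to 0.9 m from the base axis. Payload 5.5 kg.
Tool frame: the origin (TCP) lies between the finger pads; the fingertips stand 17 mm ahead of it and the grasp point (between the pads) lies 2 mm behind it; z points along the fingers, y is the line along which they close (so a half turn about z gives the same grasp; the last joint's range is limited). The gripper opens to 92 mm and grips with 3 to 60 N. Pads are 19 mm wide; open, the fingers measure 130 mm over their backs; the gripper's body (75 mm by 190 mm) begins 47 mm behind the grasp point.
Start: joints at [-0.863, 0.501, -0.427, 1.55, 0.221, 1.138, -0.21], TCP at [0.28, 0.587, 0.244] pointing down, gripper open.
Joint ranges: [-2.88, 2.88], [-0.31, 2.03], [-1.54, 1.56], [0.2, 2.42], [-1.41, 4.55], [0.19, 2.02], [-2.57, 2.57]. Speed limits (rad/s): [2.57, 2.57, 3.14, 3.14, 3.14, 3.14, 3.14].

## Interface

Orientations are given as [roll, pitch, yaw] about the fixed x, y, z axes, in that order (R = Rz(yaw) Ry(pitch) Rx(roll)).
In Python, from rig import manip gives the robot as it stands.
- The arm moves only by the tool carry_out, never from a script. Its arguments are lists of equal length, an entry for each row: "linear": the shift along the tool's x, y, z each as a share of 20 mm, from -1 to 1, a list of three; "angular": the turn, a rotation vector about the tool's x, y, z each as a share of 0.08 rad, from -1 to 1, a list of three. In form: {"linear": [[tx, ty, tz], ...], "angular": [[ax, ay, az], ...]}. A call has 1 to 10 rows; each row shifts and turns the commanded pose from where the row before left it, along the tool's axes as they then stand; what a row does not reach is not made up. A row lasts 1/10 s, in which the tool goes at most 50 mm and 8.59 degrees, less where a joint would pass 70% of its speed; a pose out of reach is approached as far as the arm can. A call with a number of a shift or a turn outside -1 to 1 is refused whole. A call with a gripper value outside its range is refused whole. "fingers" is the closure, from -1 (fully open) to 1 (shut), set as the call begins (left out, the last holds). The fingers move at their own pace and stop on an object; "force" is the grip in N (left out, the last holds). Time passes only in rows, so rows that do not move let the fingers close. It gives the time, the measured TCP pose, the force, the opening and the grip force at its end, in the units of the state.
- manip.state(): the state, without advancing time (a new reading comes with each control period).
- manip.snapshot(name): name is "scene" or "side" or "wrist"; returns a dict with "img" (480x640x3 uint8, red, green, blue), "fx", "fy", "cx", "cy" (pixels), "rvec" (rotation vector, rad) and "tvec" (3), from world to camera coordinates, as OpenCV has them. Camera axes: x right, y down, z forward; pixel columns grow to the right and rows downward; lengths in m; the calibration is good to about 2 mm. A picture is of the moment at which its call begins. There is no depth.
- manip.sign_off(): hands the job in; it is judged then, once.
The state is a dict: "time": time; "q": joint angles; "joint_velocities": joint speeds; "effort": joint torques, N m; "ee_pos": TCP position; "eef_rot": TCP orientation; "force": force on the tool from outside, world axes, zero at the start; "moment": the same for the moment, N m; "opening": finger opening in m; "finger_force": force on a finger pad.
Only numpy, scipy, OpenCV 4.12 (cv2) and the standard library are available. Lean on these libraries where they do the work, as an engineer would, in place of code of your own. Each camera call takes 0.05 s, during which the arm holds its last target. There are 200 camera calls.

## Working session

There is one attempt and no reset: what is moved stays moved. The work goes in short steps, Python scripts to look and compute and a tool call to move; the robot and the scene stay as the last step left them, time stands still between calls to the robot, and variables do not carry over. Pictures are saved under pics/ and viewed, at most 10 in all, crops included, and the job is handed in when it is done.

Besides the shell and the picture viewer there is one more tool, called after "Call:" in YAML: its name, and indented under it one key for each argument. carry_out: Moves the arm, as the interface text tells. Its arguments: {"type":"object","properties":{"linear":{"type":"array","items":{"type":"array","items":{"type":"number"}}},"angular":{"type":"array","items":{"type":"array","items":{"type":"number"}}},"fingers":{"type":"number"},"force":{"type":"number"}},"required":["linear","angular"]}

```bash
ls; mkdir -p pics
python3 - <<'E'
from rig import manip
import cv2,pickle
s=manip.state();print(s)
for n in("scene","side"):
    d=manip.snapshot(n);pickle.dump(d,open(f"pics/{n}0.pkl","wb"));cv2.imwrite(f"pics/{n}0.png",d["img"][:,:,::-1]);print(n,d["fx"],d["cx"],d["rvec"],d["tvec"])
E
```

```text
pics
{'time': 0.0, 'q': array([-0.86279337,  0.50181616, -0.42677494,  1.55145246,  0.22079814,
        1.13834146, -0.21032086]), 'joint_velocities': array([ 4.02668830e-04,  5.89964831e-04, -8.66046564e-05, -3.33310134e-04,
       -3.60320222e-04,  4.08935931e-04,  7.38352919e-05]), 'effort': array([ 3.43431293e-04, -5.66591692e+01, -5.81623524e+00, -2.79115140e+01,
       -6.86331885e-02,  3.07741051e-02,  1.76179174e-04]), 'ee_pos': array([0.27944123, 0.58611105, 0.24269576]), 'eef_rot': array([-3.13963076e+00, -4.30019237e-05,  2.69680910e+00]), 'force': array([-0.73975067,  0.07652943, -0.48098377]), 'moment': array([ 0.02701844, -0.01560245,  0.00303635]), 'finger_force': 0.0, 'opening': 0.09188338694703867}
scene 609.8942307281352 320.7021914996122 [ 1.89014498  1.95091245 -0.54522062] [ 0.02497389 -0.3948073   1.63982908]
side 508.07784185528266 319.9229675073525 [ 2.20295666 -0.424755    0.17445423] [-0.47620467  0.2043972   1.26158914]
```

View pics/scene0.png

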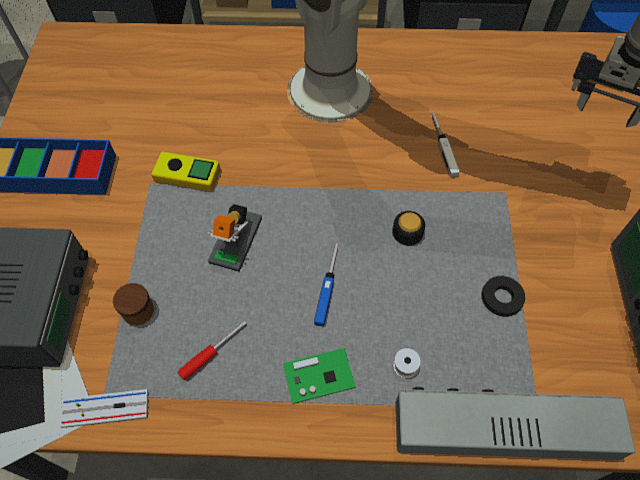

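View pics/side0.png

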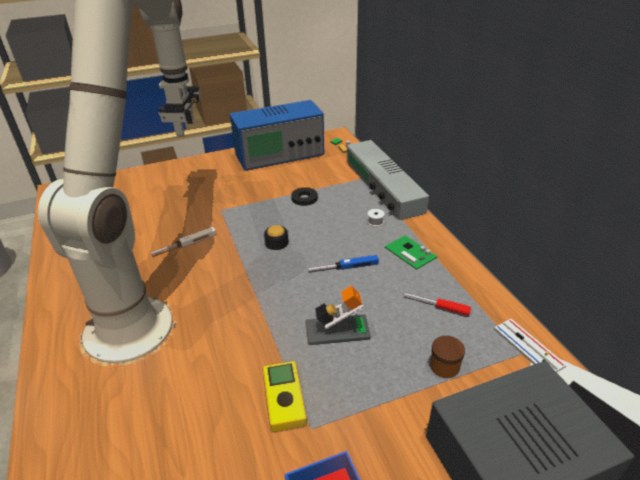

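Scene: the pen meant is the blue one, handle at about (326,298) with its tip at (337,245). Things it could be taken for are the grey pen (445,150) and the red screwdriver (212,352). The dock is on the right (-y) at (236,238), with the orange eyelet at (225,226). The cleaner is at (409,227). Next is a close crop of the pen and dock, plus ground positions.

```bash
cat > h.py <<'E'
import cv2,numpy as np,pickle
from scipy.spatial.transform import Rotation as Ro
def cam(d):
    K=np.array([[d["fx"],0,d["cx"]],[0,d["fy"],d["cy"]],[0,0,1.]]);return K,Ro.from_rotvec(np.ravel(d["rvec"])).as_matrix(),np.ravel(d["tvec"])
def onplane(d,px,z):
    K,R,t=cam(d);c=-R.T@t;v=R.T@np.linalg.inv(K)@np.array([*px,1.]);return c+v*(z-c[2])/v[2]
def proj(d,P):
    K,R,t=cam(d);p=(K@(R@np.atleast_2d(P).T+t[:,None])).T;return p[:,:2]/p[:,2:]
def tri(ds,pxs):
    A=[];b=[]
    for d,px in zip(ds,pxs):
        K,R,t=cam(d);c=-R.T@t;v=R.T@np.linalg.inv(K)@np.array([*px,1.]);v/=np.linalg.norm(v);M=np.eye(3)-np.outer(v,v);A.append(M);b.append(M@c)
    return np.linalg.lstsq(np.vstack(A),np.hstack(b),rcond=None)[0]
def rot(s): return Ro.from_euler('xyz',s["eef_rot"])
def snap(n,f):
    from rig import manip
    d=manip.snapshot(n);pickle.dump(d,open(f"pics/{f}.pkl","wb"));cv2.imwrite(f"pics/{f}.png",d["img"][:,:,::-1]);return d
def load(f): return pickle.load(open(f"pics/{f}.pkl","rb"))
E
python3 - <<'E'
from h import *
a=load("scene0");b=load("side0")
im=a["img"];hsv=cv2.cvtColor(im,cv2.COLOR_RGB2HSV)
m=cv2.inRange(hsv,(100,120,60),(125,255,255));m[:, :290]=0;m[:,360:]=0;m[:240]=0;m[335:]=0
ys,xs=np.nonzero(m);P=np.array([onplane(a,(x,y),.016)[:2] for x,y in zip(xs,ys)])
r=cv2.minAreaRect(P.astype(np.float32)*1000);print(len(xs),r,P.mean(0))
print("tip",onplane(a,(337,245),.011))
c1=cv2.resize(im[190:330,190:360],None,fx=3.2,fy=3.2,interpolation=cv2.INTER_CUBIC)
c2=cv2.resize(b["img"][240:350,290:390],None,fx=2.4,fy=2.4,interpolation=cv2.INTER_CUBIC)
o=np.zeros((450,800,3),np.uint8);o[:448,:544]=c1;o[:264,550:790]=c2;cv2.imwrite("pics/crop1.png",o[:,:,::-1])
E
```

```text
464 ((630.569580078125, 2.272420883178711), (22.37246322631836, 115.16526794433594), 80.20683288574219) [0.63444061 0.00160564]
tip [0.49058298 0.02796221 0.011     ]
```

View pics/crop1.png

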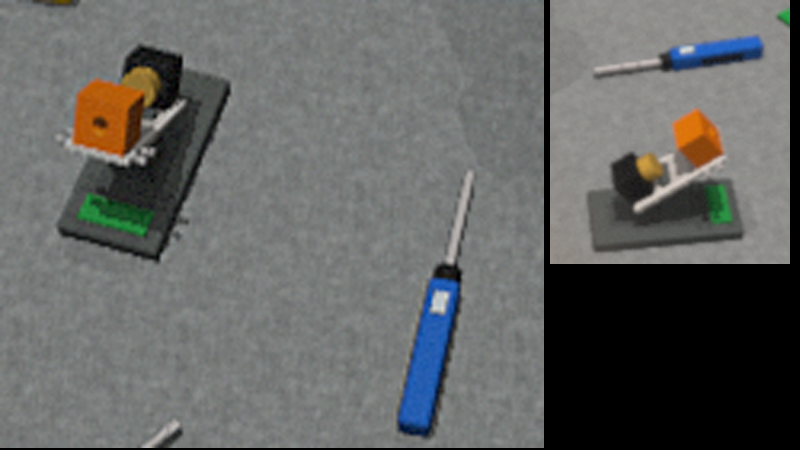

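The close crop confirms the pen: blue square handle, black collar and steel barrel, with the tip at (337,245). The hole is at scene pixel (221,228). Base corners of the dock are visible, so I can work out its pose.

Run:
```python
from h import *
from scipy.optimize import least_squares
a=load("scene0");b=load("side0")
c=lambda x,y:(190+x/3.2,190+y/3.2); s=lambda x,y:(290+(x-550)/2.4,240+y/2.4)
A=[onplane(a,c(*p),.014) for p in((60,229),(158,249),(229,84))]
for p in A:print(p)
print(np.linalg.norm(A[0]-A[1]),np.linalg.norm(A[1]-A[2]))
d=A[1]-A[2];yaw=np.arctan2(d[1],d[0]);print("yaw",yaw,"ctr",(A[0]+A[2])/2)
B=[onplane(b,s(*p),.014) for p in((588,192),(594,237),(742,223),(738,180))]
for p in B:print('side',p)
# hole: constrain to mouth-plane
o=(A[0]+A[2])/2;ex=np.array([np.cos(yaw),np.sin(yaw),0]);ey=np.array([-ex[1],ex[0],0])
cr=np.array([o[0],o[1],0])+.045*ex+[0,0,.118]
ez=ex*np.cos(np.radians(35))+np.array([0,0,np.sin(np.radians(35))])
K,R,t=cam(a);cc=-R.T@t;v=R.T@np.linalg.inv(K)@np.array([*c(100,123),1.])
h=cc+v*((cr-cc)@ez)/(v@ez);print("cradle",cr,"hole",h,"off y",(h-cr)@ey,"z",(h-cr)[2])
from rig import manip;S=manip.state();w=manip.snapshot("wrist");K,R,t=cam(w);print(w["fx"],"wristcam in tool",rot(S).inv().apply(-R.T@t-S["ee_pos"]),(rot(S).as_matrix().T@R.T).round(3))
```

```text
[ 0.54346768 -0.25566758  0.014     ]
[ 0.557032   -0.18611084  0.014     ]
[ 0.42055974 -0.14837041  0.014     ]
0.07086700076725375 0.14159455110858996
yaw -0.2698000107824441 ctr [ 0.48201371 -0.202019    0.014     ]
side [ 0.41488735 -0.1523618   0.014     ]
side [ 0.39965245 -0.21177262  0.014     ]
side [ 0.54247535 -0.250708    0.014     ]
side [ 0.56425178 -0.19572857  0.014     ]
cradle [ 0.5253858  -0.21401324  0.118     ] hole [ 0.52242381 -0.21472259  0.12180711] off y -0.0014731735631867914 z 0.0038071121719779333
429.24804849769083 wristcam in tool [ 0.07000054  0.00045183 -0.14081536] [[-0.001 -0.965 -0.263]
 [ 1.    -0.001  0.   ]
 [-0.001 -0.263  0.965]]
```

Call:
carry_out:
  linear:
    - [0,0,0.6]
    - [0,0,0.6]
    - [0,0,0.6]
    - [0,0,0.6]
    - [-0.79,-1,0]
    - [-0.79,-1,0]
    - [-0.79,-1,0]
    - [-0.79,-1,0]
    - [-0.79,-1,0]
    - [-0.79,-1,0]
  angular:
    - [0,0,-0.84]
    - [0,0,-0.84]
    - [0,0,-0.84]
    - [0,0,-0.84]
    - [0,0,0]
    - [0,0,0]
    - [0,0,0]
    - [0,0,0]
    - [0,0,0]
    - [0,0,0]
  fingers: -0.3
  force: 40

```text
time: 1.15
ee_pos: [0.3523, 0.4508, 0.1954]
eef_rot: [-3.141, -0.0, 2.966]
force: [-0.8, -0.2, -0.0]
opening: 0.0594
finger_force: 0.0
```

Call:
carry_out:
  linear:
    - [-0.79,-1,0]
    - [-0.79,-1,0]
    - [-0.79,-1,0]
    - [-0.79,-1,0]
    - [-0.79,-1,0]
    - [-0.79,-1,0]
    - [-0.79,-1,0]
    - [-0.79,-1,0]
    - [-0.79,-1,0]
    - [-0.79,-1,0]
  angular:
    - [0,0,0]
    - [0,0,0]
    - [0,0,0]
    - [0,0,0]
    - [0,0,0]
    - [0,0,0]
    - [0,0,0]
    - [0,0,0]
    - [0,0,0]
    - [0,0,0]

```text
time: 2.15
ee_pos: [0.4727, 0.2264, 0.1956]
eef_rot: [-3.141, -0.0, 2.966]
force: [-0.5, -0.1, 1.7]
opening: 0.0594
finger_force: 0.0
```

Call:
carry_out:
  linear:
    - [-0.78,-0.97,0]
    - [-0.78,-0.97,0]
    - [-0.78,-0.97,0]
    - [-0.78,-0.97,0]
    - [-0.78,-0.97,0]
    - [-0.78,-0.97,0]
    - [-0.78,-0.97,0]
    - [-0.78,-0.97,0]
    - [-0.78,-0.97,0]
    - [-0.78,-0.97,0]
  angular:
    - [0,0,0]
    - [0,0,0]
    - [0,0,0]
    - [0,0,0]
    - [0,0,0]
    - [0,0,0]
    - [0,0,0]
    - [0,0,0]
    - [0,0,0]
    - [0,0,0]

```text
time: 3.15
ee_pos: [0.5923, 0.0082, 0.1954]
eef_rot: [-3.142, -0.001, 2.966]
force: [0.3, -0.6, -0.4]
opening: 0.0596
finger_force: 0.0
```

Run:
```python
from h import *
from rig import manip
d=snap("wrist","w1");s=manip.state();print(s["ee_pos"],s["eef_rot"],s["q"])
```

```text
[0.59427035 0.00266327 0.19538139] [-3.13881635e+00  1.61808428e-03  2.96042302e+00] [ 0.1675424   0.43395712 -0.28222009  1.74657555  0.14518608  0.9803362
  1.21878576]
```

View pics/w1.png

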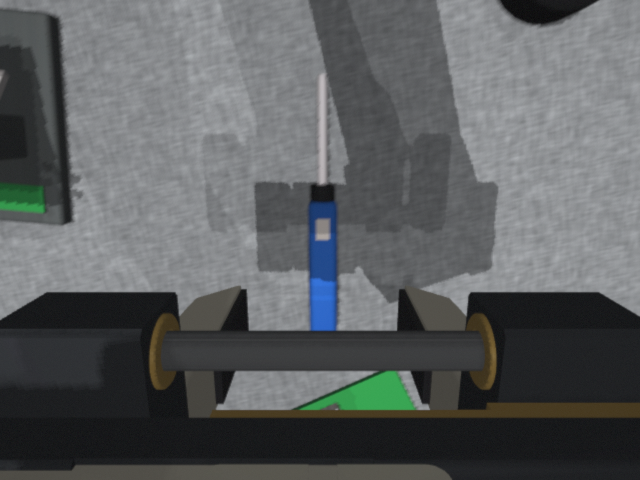

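The wrist view shows the pen almost aligned with the tool: tip at (322,74), collar and handle boundary at (323,202), pen between the fingers.

Run:
```python
from h import *
from rig import manip
d=load("w1");t=onplane(d,(322.5,73),.011);f=onplane(d,(323,202),.022);g=onplane(d,(322.7,325),.022)
print(t,f,g);v=f-t;y=np.arctan2(v[1],v[0]);u=np.array([np.cos(y),np.sin(y),0]);print("yaw",y,"origin",t+u*.145, f+u*.055,np.linalg.norm(v[:2]))
s=manip.state();print(s["ee_pos"],s["eef_rot"])
G=(t+u*.105);print("tool delta",rot(s).inv().apply(G-s["ee_pos"]))
```

```text
[0.48688563 0.02754044 0.011     ] [0.57591833 0.01202386 0.022     ] [ 0.67359221 -0.00561237  0.022     ]
yaw -0.17254656682284322 origin [0.62973249 0.00264515 0.011     ] [0.63010162 0.00258082 0.022     ] 0.09037469116504104
[0.59427035 0.00266327 0.19538139] [-3.13881635e+00  1.61808428e-03  2.96042302e+00]
tool delta [0.00541183 0.00653869 0.18435543]
```

Call:
carry_out:
  linear:
    - [0.1,0,0.9]
    - [0,0,0.9]
    - [0,0,0.9]
    - [0,0,0.9]
    - [0,0,0.9]
    - [0,0,0.9]
    - [0,0,0.9]
    - [0,0,0.9]
    - [0,0,0]
    - [0,0,0]
  angular:
    - [0,0,0]
    - [0,0,0]
    - [0,0,0]
    - [0,0,0]
    - [0,0,0]
    - [0,0,0]
    - [0,0,0]
    - [0,0,0]
    - [0,0,0]
    - [0,0,0]

```text
time: 4.2
ee_pos: [0.5898, 0.0097, 0.0515]
eef_rot: [-3.142, -0.001, 2.966]
force: [0.6, -0.5, 0.6]
opening: 0.0596
finger_force: 0.0
```

Call:
carry_out:
  linear:
    - [0,0,0.4]
    - [0,0,0.4]
    - [0,0,0.4]
    - [0,0,0.35]
    - [0,0,0]
    - [0,0,0]
  angular:
    - [0,0,0]
    - [0,0,0]
    - [0,0,0]
    - [0,0,0]
    - [0,0,0]
    - [0,0,0]

```text
time: 4.8
ee_pos: [0.59, 0.0096, 0.0204]
eef_rot: [-3.142, -0.001, 2.966]
force: [-0.1, 0.5, 0.3]
opening: 0.0596
finger_force: 0.0
```

Call:
carry_out:
  linear:
    - [0,0,0]
    - [0,0,0]
    - [0,0,0]
    - [0,0,0]
    - [0,0,0]
    - [0,0,0]
    - [0,0,0]
    - [0,0,0]
  angular:
    - [0,0,0]
    - [0,0,0]
    - [0,0,0]
    - [0,0,0]
    - [0,0,0]
    - [0,0,0]
    - [0,0,0]
    - [0,0,0]
  fingers: 1
  force: 40

```text
time: 5.6
ee_pos: [0.5902, 0.0095, 0.0208]
eef_rot: [3.142, 0.0, 2.966]
force: [-0.3, 1.1, 1.1]
opening: 0.0218
finger_force: 40.0
```

Call:
carry_out:
  linear:
    - [0,0,-0.4]
    - [0,0,-0.8]
    - [0,0,-1]
    - [0,0,-1]
    - [0,0,-1]
    - [0,0,-1]
    - [0,0,-1]
    - [0,0,-1]
    - [0,0,-1]
    - [0,0,-1]
  angular:
    - [0,0,0]
    - [0,0,0]
    - [0,0,0]
    - [0,0,0]
    - [0,0,0]
    - [0,0,0.3]
    - [0,0,0.3]
    - [0,0,0.3]
    - [0,0,0.3]
    - [0,0,0]

```text
time: 6.6
ee_pos: [0.5901, 0.0096, 0.207]
eef_rot: [3.141, 0.001, 2.869]
force: [-0.7, 0.1, -1.0]
opening: 0.0219
finger_force: 40.0
```

Call:
carry_out:
  linear:
    - [-0.5,-0.95,0]
    - [-0.5,-0.95,0]
    - [-0.5,-0.95,0]
    - [-0.5,-0.95,0]
    - [-0.5,-0.95,0]
    - [-0.5,-0.95,0]
    - [-0.5,-0.95,0]
    - [-0.5,-0.95,0]
    - [-0.5,-0.95,0]
    - [-0.5,-0.95,0]
  angular:
    - [0,0,0]
    - [0,0,0]
    - [0,0,0]
    - [0,0,0]
    - [0,0,0]
    - [0,0,0]
    - [0,0,0]
    - [0,0,0]
    - [0,0,0]
    - [0,0,0]

```text
time: 7.6
ee_pos: [0.6355, -0.2011, 0.2061]
eef_rot: [3.141, 0.001, 2.87]
force: [-0.5, -0.8, -1.3]
opening: 0.0213
finger_force: 40.0
```

Call:
carry_out:
  linear:
    - [-0.45,-0.95,0]
    - [-0.45,-0.95,0]
    - [0,0,0]
    - [0,0,0]
  angular:
    - [0,0,0]
    - [0,0,0]
    - [0,0,0]
    - [0,0,0]

```text
time: 8.0
ee_pos: [0.6424, -0.2425, 0.2047]
eef_rot: [3.141, -0.0, 2.868]
force: [-0.4, 0.8, -0.2]
opening: 0.0214
finger_force: 40.0
```

Run:
```python
from h import *
from rig import manip
d=snap("wrist","w2");s=manip.state();print(s["ee_pos"],s["eef_rot"],s["q"],s["force"])
```

```text
[ 0.64258902 -0.24114107  0.20469614] [ 3.14058422e+00 -4.59648542e-04  2.86992719e+00] [ 0.45249132  0.57398092 -0.19383615  1.49102186  0.11720359  1.08849023
  1.53364051] [ 9.42111949e-04  7.68868974e-01 -1.60435820e+00]
```

View pics/w2.png

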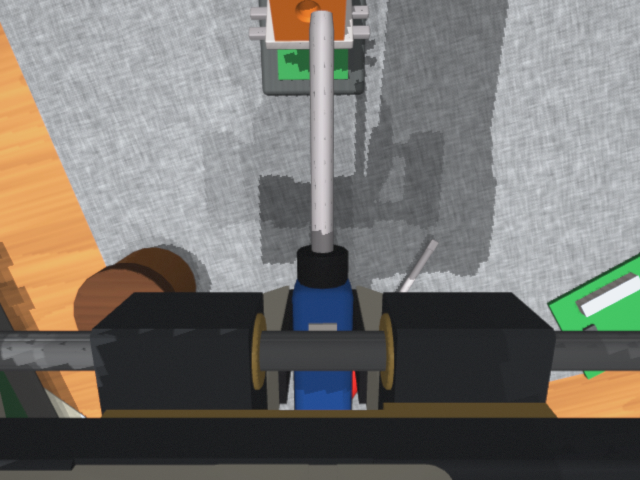

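The wrist view shows the tip at (321,12) and the hole in the orange block at about (308,10), with the dock base lined up with the tool. I'll enlarge this part to measure it.

Run:
```python
from h import *
d=load("w2");o=cv2.resize(d["img"][0:110,240:390],None,fx=5.2,fy=5.2,interpolation=cv2.INTER_CUBIC);cv2.imwrite("pics/crop2.png",o[:,:,::-1]);print(o.shape)
```

```text
(572, 780, 3)
```

View pics/crop2.png

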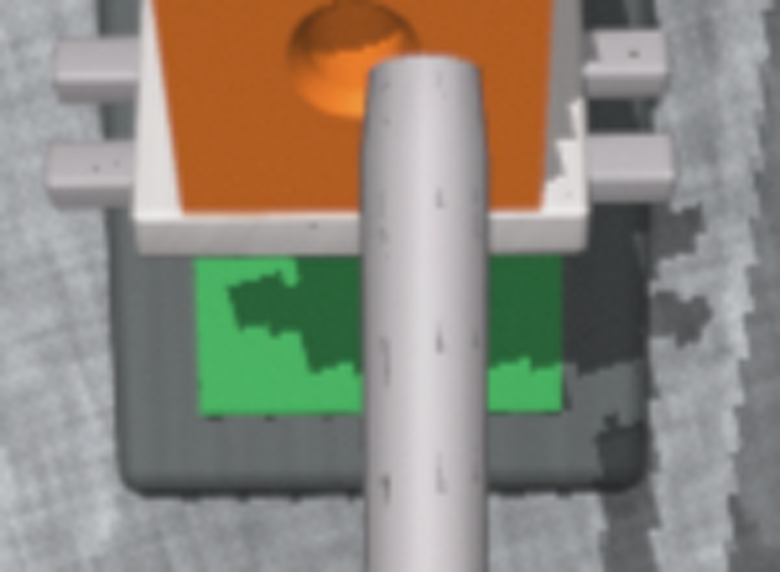

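The enlarged crop (÷5.2, plus 240 in x) gives the hole centre at crop (354,58), i.e. pixel (308.1,11.2), and the tip at (321.7,12). The dock's front edges are level, so the yaw is right.

Run:
```python
from h import *
from rig import manip
d=load("w2");a=load("scene0");s=manip.state();r=rot(s);p=s["ee_pos"]
q=lambda x,y:(240+x/5.2,y/5.2)
T=r.inv().apply
K,R,t=cam(d);C=-R.T@t;print("cam in tool",T(C-p))
for z in(.0085,.0095,.0105):print("tip proj",proj(d,p+r.apply([.1048,0,z])))
print("tip obs",q(425,60))
L=onplane(d,q(125,490),.010);Rr=onplane(d,q(648,489),.010);print("base front",L,Rr,np.linalg.norm(L-Rr),"toolyaw err",T(Rr-L))
mid=(L+Rr)/2;e=(Rr-L)/np.linalg.norm(Rr-L);ex=np.cross(e,[0,0,1]);ex*=np.sign(ex[0]);print("yaw",np.arctan2(ex[1],ex[0]));print("origin",mid-.075*ex,"cradle",mid-.03*ex)
h=onplane(d,q(354,58),.118);print("hole",h,"tool",T(h-p)); print("tri",tri([d,a],[q(354,58),(221.25,228.4)]))
tw=p+r.apply([.1048,0,.0095]);print("tip obs tool y",T(onplane(d,q(425,60),tw[2])-p))
for n,x,y,z in(("blockbot L",183,213,.118-.018*.819),("R",542,210,.118-.018*.819)):print(n,T(onplane(d,q(x,y),z)-p))
```

```text
cam in tool [ 0.069807   -0.00079619 -0.14081824]
tip proj [[324.64338722  11.93649293]]
tip proj [[324.62722595  12.75646981]]
tip proj [[324.61129266  13.5648801 ]]
tip obs (321.7307692307692, 11.538461538461538)
base front [ 0.54064994 -0.25809759  0.01      ] [ 0.560645  -0.1864391  0.01     ] 0.07439584588506995 toolyaw err [-3.31743881e-05  7.43958007e-02  7.50078430e-05]
yaw -0.27211138006254226
origin [ 0.47840705 -0.20211092  0.01      ] cradle [ 0.5217513  -0.21420537  0.01      ]
hole [ 0.52159378 -0.21514444  0.118     ] tool [ 0.12349375 -0.00751167  0.08674539]
tri [ 0.52222424 -0.21504341  0.121347  ]
tip obs tool y [ 0.10515    -0.00091561  0.00949924]
blockbot L [ 0.11306281 -0.02513893  0.10146482]
R [0.11326036 0.01063049 0.10150099]
```

Call:
carry_out:
  linear:
    - [0,0,0]
    - [0,0,0]
    - [0,0,0]
    - [0,0,0]
    - [0,0,0]
    - [0,0,0]
    - [0,0,0]
    - [0,0,0]
    - [0,0,0]
    - [0,0,0]
  angular:
    - [0,-0.764,0]
    - [0,-0.764,0]
    - [0,-0.764,0]
    - [0,-0.764,0]
    - [0,-0.764,0]
    - [0,-0.764,0]
    - [0,-0.764,0]
    - [0,-0.764,0]
    - [0,-0.764,0]
    - [0,-0.764,0]

```text
time: 9.05
ee_pos: [0.6406, -0.2413, 0.2029]
eef_rot: [-3.136, 0.582, 2.87]
force: [-1.8, -1.1, -2.0]
opening: 0.0215
finger_force: 40.0
```

Call:
carry_out:
  linear:
    - [0,-0.33,-0.45]
    - [0,0,0]
    - [0,0,0]
    - [0,0,0]
  angular:
    - [0,0,0]
    - [0,0,0]
    - [0,0,0]
    - [0,0,0]

```text
time: 9.45
ee_pos: [0.6352, -0.2485, 0.211]
eef_rot: [-3.135, 0.583, 2.869]
force: [-0.6, -0.6, -0.6]
opening: 0.0216
finger_force: 40.0
```

```bash
cat >> h.py <<'E'
C35,S35=np.cos(np.radians(35)),np.sin(np.radians(35))
YAW=-.2716;H=np.array([.5216,-.2151,.118])
def rel(s):
    """tip in hole frame (x down-slant, y level, z out), axis angle errors in tool (pitch,yaw)"""
    ex=np.array([np.cos(YAW),np.sin(YAW),0]);ey=np.array([-ex[1],ex[0],0]);ez=C35*ex+[0,0,S35];cx=S35*ex-[0,0,C35]
    M=np.c_[cx,ey,ez];tip=s["ee_pos"]+rot(s).apply([.1052,-.0009,.0092])
    D=rot(s).as_matrix().T@M
    return M.T@(tip-H)*1000,D.round(4)
E
python3 - <<'E'
from h import *
from rig import manip
for n in("scene","side","wrist"):snap(n,n+"3")
s=manip.state();print(s["ee_pos"],s["eef_rot"],s["force"]);print(*rel(s))
E
```

```text
[ 0.63508106 -0.24851076  0.21071187] [-3.13518879  0.58219675  2.8695891 ] [ 0.03299887  0.13440976 -1.436395  ]
[-1.92544159 -2.66757292 44.6496095 ] [[-2.870e-02  3.000e-04 -9.996e-01]
 [ 6.600e-03  1.000e+00  1.000e-04]
 [ 9.996e-01 -6.600e-03 -2.870e-02]]
```

Call:
carry_out:
  linear:
    - [0,0.075,-0.055]
    - [0,0,0]
    - [0.4,0,0]
    - [0.5,0,0]
    - [0.5,0,0]
    - [0.3,0,0]
    - [0,0,0]
    - [0,0,0]
    - [0,0,0]
  angular:
    - [0,-0.18,0]
    - [0,-0.18,0]
    - [0,0,0]
    - [0,0,0]
    - [0,0,0]
    - [0,0,0]
    - [0,0,0]
    - [0,0,0]
    - [0,0,0]

```text
time: 10.5
ee_pos: [0.6084, -0.24, 0.1927]
eef_rot: [-3.135, 0.612, 2.869]
force: [0.5, -0.1, -1.0]
opening: 0.0217
finger_force: 40.0
```

```bash
sed -i 's/\[.1052,-.0009,.0092\]/[.1054,.0003,.0092]/' h.py
python3 - <<'E'
from h import *
from rig import manip
s=manip.state();print(s["ee_pos"],s["eef_rot"],s["force"]);print(*rel(s))
a,b,w=[snap(n,n+"4") for n in("scene","side","wrist")]
tip=H
print(proj(a,H),proj(b,H))
def cr(d,x,y,wd,f):return cv2.resize(d["img"][y:y+wd,x:x+wd],(f,f),interpolation=cv2.INTER_CUBIC)
o=np.zeros((560,800,3),np.uint8);o[:400,:400]=cr(a,190,200,70,400);o[:400,400:]=cr(b,305,270,70,400)
o[400:560,:]=cv2.resize(w["img"][0:56,180:460],(800,160),interpolation=cv2.INTER_CUBIC)
cv2.imwrite("pics/crop4.png",o[:,:,::-1])
E
```

```text
[ 0.60835133 -0.24002115  0.19272783] [-3.13501629  0.61212778  2.86922278] [ 0.54409039 -0.12805424 -0.96382313]
[-0.10923574 -0.43272753 11.40815821] [[ 1.3e-03  6.0e-04 -1.0e+00]
 [ 7.0e-03  1.0e+00  6.0e-04]
 [ 1.0e+00 -7.0e-03  1.3e-03]]
[[221.37811509 229.05502218]] [[356.7962956  294.05933348]]
```

View pics/crop4.png

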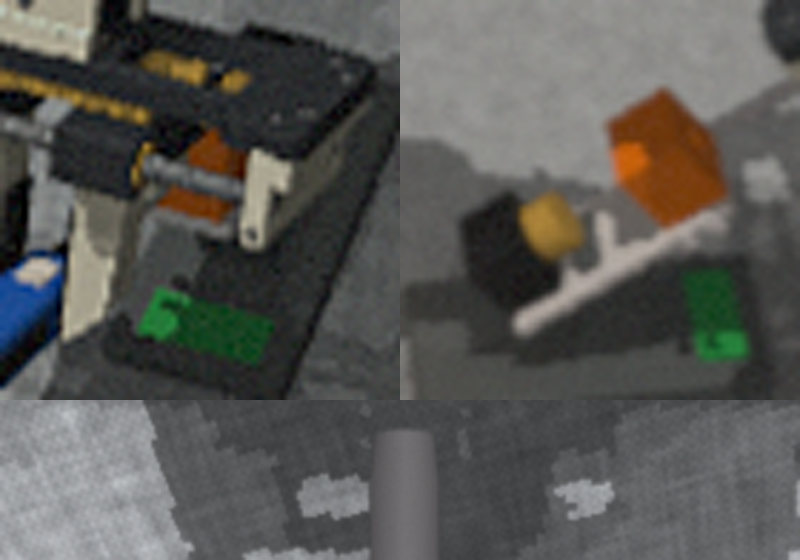

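Wrist strip: the tip is at (321.8,10.5), unchanged in the grip. The scene and side crops show the gripper clear of the dock. Now I'll approach gently.

Call:
carry_out:
  linear:
    - [0.15,0.02,0]
    - [0.15,0,0]
    - [0.1,0,0]
    - [0.1,0,0]
    - [0.1,0,0]
    - [0.1,0,0]
    - [0,0,0]
  angular:
    - [0,0,0]
    - [0,0,0]
    - [0,0,0]
    - [0,0,0]
    - [0,0,0]
    - [0,0,0]
    - [0,0,0]

```text
time: 11.35
ee_pos: [0.5965, -0.2365, 0.1839]
eef_rot: [-3.135, 0.611, 2.869]
force: [-0.3, -0.6, -1.0]
opening: 0.0215
finger_force: 40.0
```

```bash
cat > st.py <<'E'
from h import *
from rig import manip
s=manip.state();print(s["time"],s["finger_force"],s["opening"]);print(rel(s)[0]);f=lambda v:rot(s).inv().apply(v).round(2);print("toolF",f(s["force"]),"M",f(s["moment"]))
E
python3 st.py
```

```text
11.35 39.984437227249146 0.021504162986017372
[-0.12295446 -0.23136494 -3.82065625]
toolF [ 0.69 -0.64  0.74] M [-0.01  0.88 -0.02]
```

Call:
carry_out:
  linear:
    - [0.1,0,0]
    - [0.1,0,0]
    - [0.1,0,0]
    - [0.1,0,0]
    - [0,0,0]
  angular:
    - [0,0,0]
    - [0,0,0]
    - [0,0,0]
    - [0,0,0]
    - [0,0,0]

```text
time: 11.85
ee_pos: [0.5901, -0.2347, 0.1792]
eef_rot: [-3.135, 0.611, 2.869]
force: [-0.2, 0.0, -1.8]
opening: 0.0218
finger_force: 40.0
```

```bash
python3 st.py
```

```text
11.85 39.98446047306061 0.021836356635257147
[ -0.14611411  -0.2198478  -11.92974259]
toolF [ 1.22 -0.01  1.4 ] M [-0.01  0.88  0.02]
```

Call:
carry_out:
  linear:
    - [0.2,0,0]
    - [0.2,0,0]
    - [0.2,0,0]
    - [0.2,0,0]
    - [0.2,0,0]
    - [0,0,0]
  angular:
    - [0,0,0]
    - [0,0,0]
    - [0,0,0]
    - [0,0,0]
    - [0,0,0]
    - [0,0,0]

```text
time: 12.45
ee_pos: [0.5742, -0.2303, 0.1677]
eef_rot: [-3.135, 0.61, 2.869]
force: [0.9, -0.4, -0.9]
opening: 0.0216
finger_force: 40.0
```

```bash
python3 st.py
```

```text
12.45 39.98457670211792 0.021649107296275186
[ -0.16005037  -0.22068247 -32.04877411]
toolF [-0.28 -0.08  1.35] M [ 0.02  0.86 -0.01]
```

Free so far. On to just short of the plunger.

Call:
carry_out:
  linear:
    - [0.2,0,0]
    - [0.2,0,0]
    - [0.2,0,0]
    - [0.2,0,0]
    - [0.2,0,0]
    - [0.2,0,0]
    - [0.2,0,0]
    - [0.1,0,0]
    - [0,0,0]
  angular:
    - [0,0,0]
    - [0,0,0]
    - [0,0,0]
    - [0,0,0]
    - [0,0,0]
    - [0,0,0]
    - [0,0,0]
    - [0,0,0]
    - [0,0,0]

```text
time: 13.35
ee_pos: [0.551, -0.2238, 0.1509]
eef_rot: [-3.135, 0.611, 2.869]
force: [0.0, 0.2, -0.9]
opening: 0.0216
finger_force: 40.0
```

```bash
python3 st.py
```

```text
13.35 39.98457133769989 0.021621754592988807
[ -0.10961603  -0.14860093 -61.43608898]
toolF [0.56 0.22 0.75] M [-0.01  0.85  0.03]
```

Call:
carry_out:
  linear:
    - [0.1,0,0]
    - [0.1,0,0]
    - [0.1,0,0]
    - [0.1,0,0]
    - [0.05,0,0]
    - [0,0,0]
    - [0,0,0]
  angular:
    - [0,0,0]
    - [0,0,0]
    - [0,0,0]
    - [0,0,0]
    - [0,0,0]
    - [0,0,0]
    - [0,0,0]

```text
time: 14.05
ee_pos: [0.5444, -0.2219, 0.1461]
eef_rot: [-3.135, 0.612, 2.869]
force: [2.6, -0.8, 0.8]
opening: 0.0217
finger_force: 40.0
```

```bash
python3 st.py
```

```text
14.05 39.984410405159 0.02165671947055209
[-5.67347346e-02 -1.65971780e-01 -6.97859343e+01]
toolF [-2.67 -0.12  0.89] M [-0.02  0.24  0.01]
```

Call:
carry_out:
  linear:
    - [0.05,0,0]
    - [0.05,0,0]
    - [0.04,0,0]
    - [0.03,0,0]
    - [0.02,0,0]
    - [0,0,0]
    - [0,0,0]
  angular:
    - [0,0,0]
    - [0,0,0]
    - [0,0,0]
    - [0,0,0]
    - [0,0,0]
    - [0,0,0]
    - [0,0,0]

```text
time: 14.75
ee_pos: [0.5411, -0.2211, 0.1437]
eef_rot: [-3.135, 0.611, 2.869]
force: [3.2, -1.5, 1.9]
opening: 0.022
finger_force: 40.0
```

```bash
python3 st.py
```

```text
14.75 39.98465359210968 0.021968060928853245
[ -0.08887541  -0.21135947 -73.92519003]
toolF [-3.96 -0.59  0.5 ] M [-0.01 -0.09  0.01]
```

Almost at the stop. I'll take small steps until the force clearly rises above the spring's end force.

Call:
carry_out:
  linear:
    - [0.025,0,0]
    - [0.025,0,0]
    - [0,0,0]
    - [0,0,0]
  angular:
    - [0,0,0]
    - [0,0,0]
    - [0,0,0]
    - [0,0,0]

```text
time: 15.15
ee_pos: [0.5407, -0.2209, 0.1434]
eef_rot: [-3.135, 0.612, 2.869]
force: [5.3, -1.5, 2.6]
opening: 0.0215
finger_force: 40.0
```

```bash
python3 st.py
```

```text
15.15 39.98446047306061 0.021480887038513658
[-4.42669420e-02 -1.97733180e-01 -7.44374857e+01]
toolF [-5.97  0.03  1.05] M [ 0.01 -0.53  0.04]
```

Call:
carry_out:
  linear:
    - [0.025,0,0]
    - [0.02,0,0]
    - [0,0,0]
    - [0,0,0]
    - [0,0,0]
    - [0,0,0]
    - [0,0,0]
  angular:
    - [0,0,0]
    - [0,0,0]
    - [0,0,0]
    - [0,0,0]
    - [0,0,0]
    - [0,0,0]
    - [0,0,0]

```text
time: 15.85
ee_pos: [0.5406, -0.2209, 0.1434]
eef_rot: [-3.134, 0.613, 2.87]
force: [6.2, -1.6, 3.7]
opening: 0.0217
finger_force: 40.0
```

```bash
python3 st.py
```

```text
15.85 39.98459458351135 0.021673125847540546
[ 1.22126311e-02 -2.25707916e-01 -7.44874642e+01]
toolF [-7.34  0.07  0.64] M [-0.09 -0.84 -0.01]
```

The pen is against the stop: no further travel, about 8 N, and a depth of 74.5 mm. Holding.

Call:
carry_out:
  linear:
    - [0,0,0]
    - [0,0,0]
    - [0,0,0]
    - [0,0,0]
    - [0,0,0]
    - [0,0,0]
    - [0,0,0]
    - [0,0,0]
    - [0,0,0]
    - [0,0,0]
  angular:
    - [0,0,0]
    - [0,0,0]
    - [0,0,0]
    - [0,0,0]
    - [0,0,0]
    - [0,0,0]
    - [0,0,0]
    - [0,0,0]
    - [0,0,0]
    - [0,0,0]

```text
time: 16.85
ee_pos: [0.5407, -0.2209, 0.1435]
eef_rot: [-3.134, 0.613, 2.87]
force: [7.0, -1.6, 3.9]
opening: 0.0218
finger_force: 40.0
```

Call:
carry_out:
  linear:
    - [0,0,0]
    - [0,0,0]
    - [0,0,0]
    - [0,0,0]
    - [0,0,0]
    - [0,0,0]
    - [0,0,0]
    - [0,0,0]
    - [0,0,0]
    - [0,0,0]
  angular:
    - [0,0,0]
    - [0,0,0]
    - [0,0,0]
    - [0,0,0]
    - [0,0,0]
    - [0,0,0]
    - [0,0,0]
    - [0,0,0]
    - [0,0,0]
    - [0,0,0]

```text
time: 17.85
ee_pos: [0.5407, -0.2209, 0.1435]
eef_rot: [-3.134, 0.613, 2.87]
force: [6.1, -1.9, 3.6]
opening: 0.0216
finger_force: 40.0
```

Call:
carry_out:
  linear:
    - [0,0,0]
    - [0,0,0]
    - [0,0,0]
    - [0,0,0]
    - [0,0,0]
    - [0,0,0]
  angular:
    - [0,0,0]
    - [0,0,0]
    - [0,0,0]
    - [0,0,0]
    - [0,0,0]
    - [0,0,0]

```text
time: 18.45
ee_pos: [0.5406, -0.2209, 0.1434]
eef_rot: [-3.134, 0.613, 2.87]
force: [5.4, -1.2, 3.7]
opening: 0.0219
finger_force: 40.0
```

```bash
python3 st.py
```

```text
18.45 39.98448193073273 0.02193249584745508
[ 2.30576508e-02 -2.03230645e-01 -7.44894699e+01]
toolF [-6.66  0.29  0.18] M [ 0.01 -0.84  0.  ]
```

Call:
carry_out:
  linear:
    - [-0.1,0,0]
    - [-0.1,0,0]
    - [-0.1,0,0]
    - [-0.1,0,0]
    - [-0.1,0,0]
    - [-0.02,0,0]
    - [0,0,0]
    - [0,0,0]
    - [0,0,0]
  angular:
    - [0,0,0]
    - [0,0,0]
    - [0,0,0]
    - [0,0,0]
    - [0,0,0]
    - [0,0,0]
    - [0,0,0]
    - [0,0,0]
    - [0,0,0]

```text
time: 19.35
ee_pos: [0.5474, -0.2228, 0.1482]
eef_rot: [-3.135, 0.611, 2.869]
force: [1.5, 0.8, -0.3]
opening: 0.0216
finger_force: 40.0
```

```bash
python3 st.py
```

```text
19.35 39.984996914863586 0.021644870047752382
[ -0.12806573  -0.14525687 -66.04002388]
toolF [-0.85  1.21  0.98] M [ 0.08  0.5  -0.02]
```

Now lower the grip force, then open.

Call:
carry_out:
  linear:
    - [0,0,0]
    - [0,0,0]
    - [0,0,0]
  angular:
    - [0,0,0]
    - [0,0,0]
    - [0,0,0]
  force: 5

```text
time: 19.65
ee_pos: [0.5476, -0.2229, 0.1484]
eef_rot: [-3.135, 0.611, 2.869]
force: [1.0, 0.4, -0.3]
opening: 0.0221
finger_force: 5.0
```

Call:
carry_out:
  linear:
    - [0,0,0]
    - [0,0,0]
    - [0,0,0]
    - [0,0,0]
    - [0,0,0]
    - [0,0,0]
    - [0,0,0]
    - [0,0,0]
  angular:
    - [0,0,0]
    - [0,0,0]
    - [0,0,0]
    - [0,0,0]
    - [0,0,0]
    - [0,0,0]
    - [0,0,0]
    - [0,0,0]
  fingers: 0.1

```text
time: 20.45
ee_pos: [0.5477, -0.2228, 0.1484]
eef_rot: [-3.135, 0.611, 2.869]
force: [0.2, 0.6, -0.4]
opening: 0.0409
finger_force: 0.0
```

Run:
```python
import st
from h import *
w=snap("wrist","w5");b=snap("side","s5")
o=np.zeros((480,800,3),np.uint8);o[:,:440]=w["img"][:,100:540];o[:360,440:]=cv2.resize(b["img"][215:345,295:425],(360,360));cv2.imwrite("pics/c5.png",o[:,:,::-1])
```

```text
20.45 0.0 0.04093550151792809
[ -0.10930513  -0.1598756  -65.67009159]
toolF [0.23 0.61 0.34] M [-0.04  0.73  0.05]
```

View pics/c5.png

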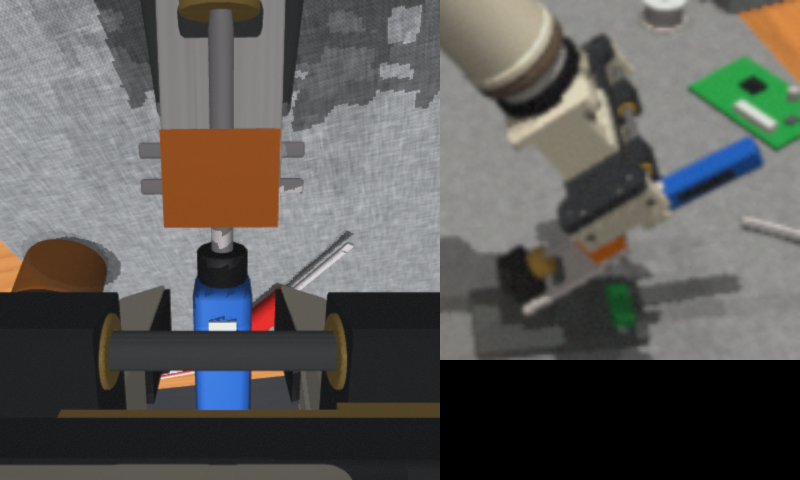

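The pen sits through the orange block with its tip at the brass plunger (wrist px ~(320,10)), and the fingers are clear on both sides. I'll retreat straight back along the tool axis.

Call:
carry_out:
  linear:
    - [0,0,-0.3]
    - [0,0,-0.6]
    - [0,0,-0.8]
    - [0,0,-0.8]
    - [0,0,-0.8]
    - [0,0,-0.8]
    - [0,0,-0.8]
    - [0,0,-0.8]
    - [0,0,0]
    - [0,0,0]
  angular:
    - [0,0,0]
    - [0,0,0]
    - [0,0,0]
    - [0,0,0]
    - [0,0,0]
    - [0,0,0]
    - [0,0,0]
    - [0,0,0]
    - [0,0,0]
    - [0,0,0]

```text
time: 21.55
ee_pos: [0.4878, -0.2063, 0.2325]
eef_rot: [-3.135, 0.603, 2.869]
force: [0.7, 0.4, -0.2]
opening: 0.0413
finger_force: 0.0
```

Run:
```python
import st
from h import *
w=snap("wrist","w6");b=snap("side","s6")
o=np.zeros((480,800,3),np.uint8);o[:,:440]=w["img"][:,100:540];o[:360,440:]=cv2.resize(b["img"][215:345,295:425],(360,360));cv2.imwrite("pics/c6.png",o[:,:,::-1])
```

```text
21.55 0.0 0.041258352453343895
[-105.41251928   -0.2302377   -68.40896525]
toolF [-0.34  0.53  0.49] M [-0.06  0.66  0.01]
```

View pics/c6.png

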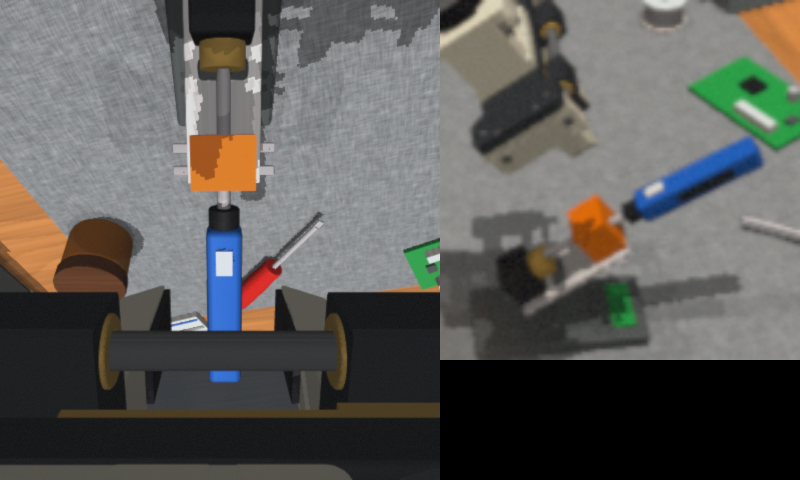

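The pen rests deep in the eyelet with its tip on the plunger (wrist crop ~(222,68)). The gripper is clear and nothing else has moved, so I'll hand in.

```bash
python3 -c "
from rig import manip;print(manip.sign_off())"
```

```text
the job is handed in; nothing more can be done
None
```

The soldering pen is docked: I pushed it gently to the plunger's stop (about 8 N), held it there for about 2.6 s, then backed off about 9 mm and let go, leaving it deep in the eyelet with its tip at the plunger, and handed in at about 22 s with the gripper clear; the verdict was not shown.

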